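# Pack the parts case and lock it for transport

### The job

Get the teal parts case ready for transport: lay the loose white button module flat, yellow buttons up, in the one empty bay (the one with the yellow foam floor), lower the clear hinged lid fully closed without slamming it, and then slide both orange lock grips inwards to their end stops. Set the module down rather than dropping it, and leave the joystick, the carton, the dish and the canister where they are.

Things in the scene. Friction and masses are not known exactly. Their poses are not given: they have to be found in the camera images.
- case: Teal tray, fixed, 170 (x) by 318 (y), rim 70 mm high, walls and floor 5. Origin: centre of its underside, on the table; x points from lock ledge to hinge, z up. Two dividers along x, 60 high, make three bays of 160 (x) by 100 (y) mm centred at y = -104, 0, +104. Solid lock ledge, 50 mm high, at x -125 to -85, full width, with two orange lock grips on it.
- pad: Yellow foam floor, 150 by 92 by 2 mm, fixed on the floor of the one empty bay (any of the three bays). Origin: centre of its underside, 5 mm above the table; axes as the case.
- insertA: Grey insert with white, black and blue buttons filling another bay, fixed; 150 by 92 mm, 47 mm tall. Origin: centre of its underside, 5 mm above the table.
- insertB: Black insert with coloured balls filling the third bay, fixed; 150 by 92 mm, 57 mm tall. Origin: centre of its underside, 5 mm above the table.
- module: Loose white button module, a box 110 (x) by 44 (y) by 30 (z) mm with eight yellow buttons 4 mm high on top, about 0.2 kg, lying on the table beside the case. Origin: centre of its underside; x along its length, z up through the buttons. In the bay its length must lie roughly along the case's x.
- lid (a joint): Angle of the clear lid with dark teal rim, rad: 0 = closed on the rim, positive = open (1.57 upright, more leans away from the robot). A stiff hinge holds it at any angle; 2 to 3 N at the front edge moves it. 318 mm wide, reaches 170 mm from the hinge, 7 mm thick (rim 9); its top is 80 mm above the table when closed.
- lid_hinge (a point): Middle of the lid's hinge axis, at case x = +85 mm, y = 0, z = 70.5 mm; the axis is the case's y.
- keeper (a point): Centre of the black square keeper tube on the middle of the lid's front edge: 50 mm long along the case's y, 18 by 18 mm in section, 190 mm from the hinge. With the lid closed it lies at case x = -105, z = 67.5 mm (its top at 76.5 mm), and the lock bolts run into it.
- lock_left (a joint): Travel of the left (case +y) orange lock grip in m: 0 = fully unlocked (outward), 0.070 = locked, against its end stop. It slides towards the case's -y and stays where it is left; about 3 N moves it.
- lock_right (a joint): Travel of the right (case -y) orange lock grip in m: 0 = fully unlocked (outward), 0.070 = locked, against its end stop. It slides towards the case's +y; about 3 N moves it.
- lock_left_top (a point): Centre of the top of the left orange lock grip, an upright block 26 (case x) by 20 (case y) by 60 mm tall. Its top is 110.5 mm above the table, at case x = -105 mm, y = +112 mm minus the travel (locked: +42 mm). A thin steel bolt points from its foot to the keeper.
- lock_right_top (a point): Centre of the top of the right orange lock grip, same block, at case x = -105 mm, y = -112 mm plus the travel (locked: -42 mm), top 110.5 mm above the table.
- carton: Bystander: loose cardboard carton with a red band, 70 by 60 by 85 mm tall. Origin: centre of its underside.
- dish: Bystander: loose blue dish, 92 mm across, 30 mm high. Origin: centre of its underside.
- joystick: Bystander: loose arcade lever with a red ball top, standing between the robot and the lock ledge; black base 64 by 64 by 30 mm with a steel plate (50 by 74), shaft 12 mm thick, ball 35 mm across, 130 mm tall in all. Origin: centre of its underside.
- canister: Bystander: loose round jar, 60 mm across, 85 mm tall. Origin: centre of its underside.

How it is judged:
By the outcome, as a careful person would: the job done as asked, in the order asked, and still so for the second after the job is handed in, with the robot touching nothing.
It also fails if it takes over 72 s, if anything falls off the work surface, if the arm or the gripper's body presses on something with over 40 N, if the wrist force passes 120 N, or if a joint passes its speed limit or range.

### The arm

A 6-joint arm with a two-finger parallel gripper is mounted at the origin on the work surface. World frame = base frame: x ahead of the robot, y to its left, z up, the work surface at z = 0. Lengths are in mm, angles in degrees, forces in N, time in s.
With the tool pointing down it reaches from about 350 to 850 mm from the base axis. Payload 8.1 kg.
Tool frame: the origin (TCP) lies between the finger pads; the fingertips stand 22 mm ahead of it and the grasp point (between the pads) lies 3 mm ahead of it; z points along the fingers, y is the direction in which the jaws open and shut (so a half turn about z gives the same grasp; the last joint's range is limited). The gripper opens to 85 mm and grips with 20 to 120 N. Pads are 22 mm wide; open, the fingers measure 114 mm over their backs; the gripper's body (76 mm by 85 mm) begins 54 mm behind the grasp point. The pads swing forward as they close: fully open they stand 13 mm farther back than shut.
Start: joints at [66.669, 7.471, 85.268, -0, 87.261, -4.893], TCP at [189.743, 569.213, 253.292] pointing down, gripper open.
Joint ranges: [-169.43, 169.43], [-51.17, 129.36], [1.28, 143.12], [-76.62, 256.62], [0, 156.53], [-152.29, 152.29]. Speed limits (degrees/s): [136.94, 136.94, 159.86, 180, 180, 180].

### API

Orientations are given as [roll, pitch, yaw] about the fixed x, y, z axes, in that order (R = Rz(yaw) Ry(pitch) Rx(roll)).
In Python, from bench import r gives the robot as it stands.
- The arm moves only by the tool drive_tool, never from a script. Its argument "moves" is a list of rows, each a list of 2 entries, a list of its own where there are three numbers: the shift along the world's x, y, z in mm, then the turn about the world's z in degrees. A call has exactly 8 rows; each row is the pose to reach, as a shift and turn from the pose commanded when the call began; what a row does not reach only later rows make up. A row lasts 1/12 s, in which the tool goes at most 41.7 mm and 7.16 degrees, less where a joint would pass 70% of its speed; a pose out of reach is approached as far as the arm can. A call with a gripper value outside its range is refused whole. "fingers" is the finger opening in mm, from 0 to 85.4, set as the call begins (left out, the last holds). The fingers move at their own pace and stop on an object; "squeeze" is the grip in N (left out, the last holds). Time passes only in rows, so rows that repeat a pose let the fingers close, or fill a call up. It gives the time, the measured TCP pose, the force and the opening at its end, in the units of the state.
- r.sense(): the state, without advancing time (a new reading comes with each control period).
- r.snapshot(name): name is "scene" or "top"; returns a dict with "pixels" (400x640x3 uint8, red, green, blue), "camera_matrix" (3x3 intrinsics, pixels), "k1" (the pictures are not rectified: a ray, as slopes to the right and down, at radius r is drawn at 1 + k1 r^2 times it, then the intrinsics apply), "xyz" and "orientation" of the camera in the world. Camera axes: x right, y down, z forward; pixel columns grow to the right and rows downward; lengths in mm; the calibration is good to about 2 mm. A picture is of the moment at which its call begins. There is no depth.
- r.hand_in(): hands the job in, once; it reports no verdict.
The state is a dict: "time": time; "joint_pos": joint angles; "qd": joint speeds; "joint_efforts": joint torques, N m; "tool_pos": TCP position; "tcp_rot": TCP orientation; "ft_force": force on the tool from outside, world axes, zero at the start; "wrist_torque": the same for the moment, N m; "finger_gap": finger opening in mm.
Only numpy, scipy, OpenCV 4.12 (cv2) and the standard library are available. Lean on these libraries where they do the work, as an engineer would, in place of code of your own. Each camera call takes 0.05 s, during which the arm holds its last target.

## Working session

There is one attempt and no reset: what is moved stays moved. The work goes in short steps, Python scripts to look and compute and a tool call to move; the robot and the scene stay as the last step left them, time stands still between calls to the robot, and variables do not carry over. Pictures are saved under pics/ and viewed, and the job is handed in when it is done.

Besides the shell and the picture viewer there is one more tool, called after "Call:" as name(argument=value, ...) on one line, values as JSON. drive_tool: Moves the arm, as the interface text tells. Its arguments: {"type":"object","properties":{"moves":{"type":"array","items":{"type":"array"}},"fingers":{"type":"number"},"squeeze":{"type":"number"}},"required":["moves"]}

```bash
mkdir -p pics; ls; cat > h.py <<'E'
import numpy as np, cv2, pickle
from scipy.spatial.transform import Rotation as R
def snap(r,cam,name):
    s=r.snapshot(cam); cv2.imwrite(f'pics/{name}.png',s['pixels'][:,:,::-1]); pickle.dump(s,open(f'pics/{name}.pkl','wb')); return s
def load(name): return pickle.load(open(f'pics/{name}.pkl','rb'))
def rot(s):
    o=np.array(s['orientation'],float)
    return o if o.shape==(3,3) else R.from_euler('xyz',o,degrees=True).as_matrix()
def ray(s,u,v):
    d=cv2.undistortPoints(np.array([[[u,v]]],float),np.array(s['camera_matrix'],float),np.array([s['k1'],0,0,0,0.]))[0,0]
    w=rot(s)@np.array([d[0],d[1],1.]); return np.array(s['xyz'],float),w/np.linalg.norm(w)
def onz(s,u,v,z):
    c,d=ray(s,u,v); return c+d*(z-c[2])/d[2]
def proj(s,P):
    P=np.atleast_2d(P).astype(float); c=(P-np.array(s['xyz']))@rot(s)
    return cv2.projectPoints(c.reshape(-1,1,3),np.zeros(3),np.zeros(3),np.array(s['camera_matrix'],float),np.array([s['k1'],0,0,0,0.]))[0][:,0]
E
python3 - <<'E'
from bench import r
from h import *
for c in('scene','top'):
    s=snap(r,c,c+'0'); print(c,s['xyz'],s['orientation'],s['camera_matrix'],s['k1'])
print(r.sense())
E
```

```text
pics
scene [ 713.66653942 -719.72563185  743.66441447] [-131.46652629    0.99085252   15.6482124 ] [[398.64751177   0.         321.94465068]
 [  0.         398.64751177 193.90389295]
 [  0.           0.           1.        ]] -0.04566547553046987
top [ 445.35719306    2.87995076 1205.2725088 ] [-176.25265333    0.6835779   -88.56011162] [[468.41427601   0.         318.67703878]
 [  0.         468.41427601 203.71682436]
 [  0.           0.           1.        ]] -0.11005434520864879
{'time': 0.1, 'joint_pos': array([ 6.66694559e+01,  7.51068150e+00,  8.53224774e+01, -1.33226695e-03,
        8.72612313e+01, -4.89135499e+00]), 'qd': array([-0.03631018, -0.00985829, -0.15785255,  0.06886501,  0.04200705,
        0.05501257]), 'joint_efforts': array([ 1.55491136e-03, -5.70945632e+01, -5.01946557e+01, -1.09812304e-04,
        7.89892831e-03,  6.18307786e-05]), 'tool_pos': array([189.56897948, 568.79050109, 252.35572335]), 'tcp_rot': array([-1.79905840e+02, -6.72253155e-03,  1.61560870e+02]), 'ft_force': array([ 0.66392304, -0.34562567, -0.14818947]), 'wrist_torque': array([ 0.02886112,  0.00317389, -0.03629251]), 'finger_gap': 85.35143323555971}
```

View pics/scene0.png

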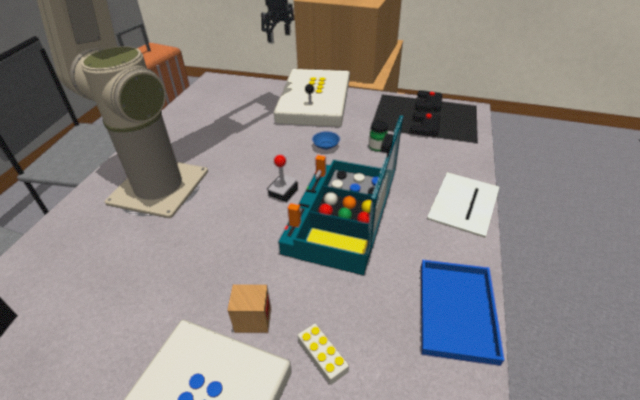

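View pics/top0.png

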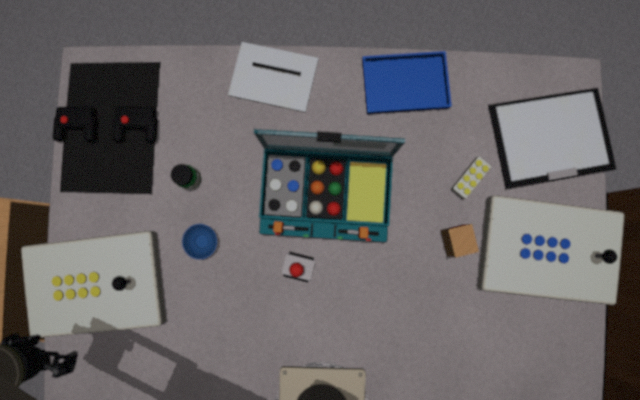

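The top view has +x up and +y left. The case is around (325,185), the yellow pad is in the case's -y bay at (365,192), and the module is at (472,178). The lid stands roughly upright, with its keeper at (328,137). The joystick is at (298,267) and the carton at (460,240).

```bash
cat > m.py <<'E'
from h import *
s=load('top0'); im=s['pixels'][:,:,::-1].copy(); hsv=cv2.cvtColor(im,cv2.COLOR_BGR2HSV)
def comps(lo,hi,box,amin=15):
    m=cv2.inRange(hsv,lo,hi); k=np.zeros_like(m); x0,y0,x1,y1=box; k[y0:y1,x0:x1]=m[y0:y1,x0:x1]
    n,l,st,c=cv2.connectedComponentsWithStats(k); return [(l==i,st[i],c[i]) for i in range(1,n) if st[i][4]>=amin]
def rect(mask,z):
    cs,_=cv2.findContours(mask.astype(np.uint8),0,2); c=max(cs,key=cv2.contourArea)[:,0]
    P=np.array([onz(s,u,v,z)[:2] for u,v in c],np.float32); return cv2.minAreaRect(P)
print('pad'); 
for m,st,c in comps((20,90,90),(38,255,255),(340,155,395,230),100): print(st,c,rect(m,7),cv2.boxPoints(rect(m,7)))
print('orange')
for m,st,c in comps((5,130,120),(18,255,255),(255,215,390,245)): print(st,c,onz(s,*c,110.5),rect(m,110.5))
print('buttons')
B=[]
for m,st,c in comps((20,80,90),(38,255,255),(445,150,500,205),4): B.append(onz(s,*c,34)[:2]); print(st,c,B[-1])
B=np.array(B); print(B.mean(0))
print('module')
for m,st,c in comps((0,0,165),(180,255,255),(445,150,500,205),60): print(st,c,rect(m,30))
print('teal')
for m,st,c in comps((80,100,30),(100,255,255),(240,120,410,250),100): print(st,c)
E
python3 m.py
python3 - <<'E'
from h import *
im=load('top0')['pixels'][:,:,::-1]
a=cv2.resize(im[120:250,240:410],None,fx=4.5,fy=4.5,interpolation=2); cv2.imwrite('pics/c1.png',a)
a=cv2.resize(im[140:270,430:510],None,fx=4.5,fy=4.5,interpolation=2); cv2.imwrite('pics/c2.png',a)
E
```

```text
pad
[ 347  162   39   60 2069] [365.9637506  191.82116965] ((557.171630859375, -101.47077178955078), (91.83164978027344, 150.2197723388672), 87.53489685058594) [[ 480.15637  -144.11356 ]
 [ 630.2372   -150.57465 ]
 [ 634.1869    -58.827988]
 [ 484.10608   -52.366898]]
orange
[274 222   8  11  78] [277.30769231 226.69230769] [460.49900253 113.16639536 110.5       ] ((459.81097412109375, 112.70091247558594), (23.405149459838867, 16.432939529418945), 1.6942322254180908)
[360 227   8  12  84] [363.52380952 232.25      ] [452.55460261 -88.57230486 110.5       ] ((451.99090576171875, -88.52627563476562), (25.62619400024414, 16.359216690063477), 1.1339845657348633)
buttons
[476 160   6   6  31] [478.4516129  162.58064516] [ 636.533541   -385.28888452]
[482 165   7   7  34] [484.91176471 168.20588235] [ 622.57949473 -402.0680305 ]
[470 168   6   6  33] [472.42424242 170.42424242] [ 615.93742367 -369.56025749]
[476 173   7   6  34] [478.85294118 175.58823529] [ 603.19443277 -386.22315251]
[464 175   6   6  29] [466.4137931  177.72413793] [ 596.83212766 -353.98794662]
[470 181   7   6  31] [472.74193548 183.38709677] [ 582.83572054 -370.353785  ]
[458 183   6   6  32] [460.34375 185.46875] [ 576.67634969 -338.36534571]
[464 188   7   6  33] [466.63636364 190.66666667] [ 563.88958387 -354.60534458]
[ 599.80983424 -370.05659337]
module
teal
[ 260  147  132   95 3483] [326.41458513 203.30002871]
```

View pics/c1.png

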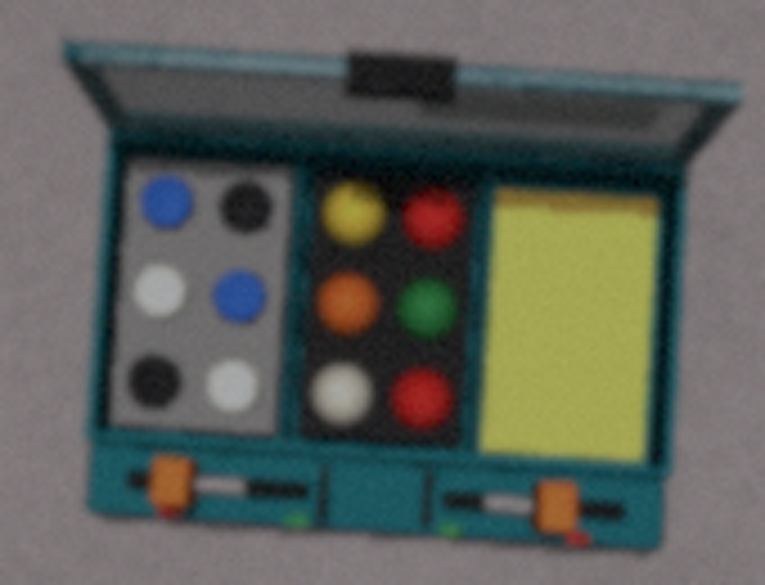

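View pics/c2.png

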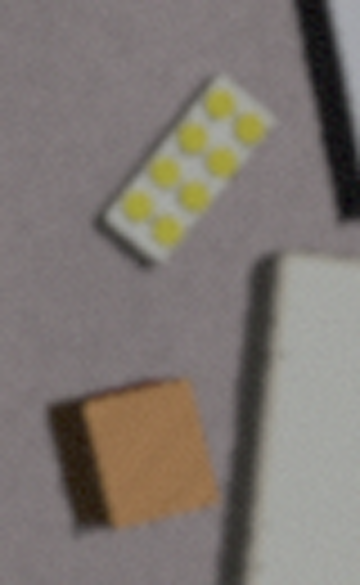

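```bash
python3 - <<'E'
from h import *
s=load('scene0');t=load('top0'); im=s['pixels'][:,:,::-1]; hsv=cv2.cvtColor(im,cv2.COLOR_BGR2HSV)
def tri(p,q):
    A=[];b=[]
    for S,(u,v) in((s,p),(t,q)):
        c,d=ray(S,u,v); M=np.eye(3)-np.outer(d,d); A.append(M); b.append(M@c)
    A=np.vstack(A);b=np.hstack(b); x=np.linalg.lstsq(A,b,rcond=None)[0]; return x,np.linalg.norm(A@x-b)
m=cv2.inRange(hsv,(20,80,90),(38,255,255)); k=np.zeros_like(m); k[315:385,290:355]=m[315:385,290:355]
n,l,st,c=cv2.connectedComponentsWithStats(k); B=np.array([onz(s,*c[i],34)[:2] for i in range(1,n) if st[i][4]>8]); print(len(B),B.mean(0)); 
m=cv2.inRange(hsv,(5,130,120),(18,255,255)); k=np.zeros_like(m); k[150:240,280:335]=m[150:240,280:335]
n,l,st,c=cv2.connectedComponentsWithStats(k)
for i in range(1,n):
    if st[i][4]>30: print('or',st[i],c[i])
yaw=np.radians(-2.3); C=np.array([561.4,2.4]); Rc=np.array([[np.cos(yaw),-np.sin(yaw)],[np.sin(yaw),np.cos(yaw)]])
W=lambda x,y,z: np.r_[C+Rc@[x,y],z]
G=[W(-105,106.5,110.5),W(-105,-95.2,110.5)]
print('grips scene',proj(s,G),'world',G)
corn=[W(x,y,70) for x in(-85,85) for y in(-159,159)]+[W(-125,y,50) for y in(-159,159)]
print('module jst', onz(t,297,270,125))
for a in (1.4,1.5,1.57,1.65,1.75,1.85):
    def L(rho,y,h): return W(85-rho*np.cos(a)+h*np.sin(a),y,70.5+rho*np.sin(a)+h*np.cos(a))
    print(a,proj(t,[L(190,0,-3),L(170,-159,5),L(170,159,5)]).round(1).tolist(),proj(s,[L(190,0,-3),L(170,-159,5),L(170,159,5)]).round(1).tolist())
for S,nm,(x0,y0,x1,y1),f in((s,'o1',(260,100,420,280),4.5/1.5),(t,'o2',(240,120,410,250),4.5)):
    I=S['pixels'][:,:,::-1].copy(); a=cv2.resize(I[y0:y1,x0:x1],None,fx=f,fy=f,interpolation=2)
    for p in proj(S,corn+G): cv2.circle(a,tuple(int(v) for v in ((p-[x0,y0]+.5)*f)),3,(255,0,255),1)
    cv2.imwrite(f'pics/{nm}.png',a)
E
```

```text
6 [ 609.88644047 -376.06517197]
or [316 155   9  20 139] [319.9352518  162.98561151]
or [288 203  12  22 189] [293.16402116 213.28571429]
grips scene [[318.98296323 156.14056042]
 [291.84778222 205.20727954]] world [array([460.75862442, 113.0280413 , 110.5       ]), array([452.66404186, -88.5094682 , 110.5       ])]
module jst [362.03089745  63.48892114 125.        ]
1.4 [[327.5, 153.2], [403.7, 154.3], [252.0, 144.8]] [[370.0, 141.1], [356.6, 195.2], [388.2, 113.4]]
1.5 [[328.0, 143.9], [404.2, 146.2], [252.6, 136.7]] [[378.6, 141.5], [365.4, 196.3], [395.0, 113.9]]
1.57 [[328.5, 137.4], [404.5, 140.6], [253.0, 131.1]] [[384.7, 142.2], [371.5, 197.5], [399.9, 114.6]]
1.65 [[328.9, 130.2], [404.7, 134.3], [253.6, 124.9]] [[391.8, 143.5], [378.6, 199.3], [405.3, 115.7]]
1.75 [[329.5, 121.4], [404.9, 126.8], [254.4, 117.4]] [[400.5, 145.8], [387.3, 202.1], [412.1, 117.7]]
1.85 [[330.0, 113.1], [404.9, 119.6], [255.3, 110.4]] [[409.0, 148.8], [395.8, 205.5], [418.6, 120.2]]
```

View pics/o1.png

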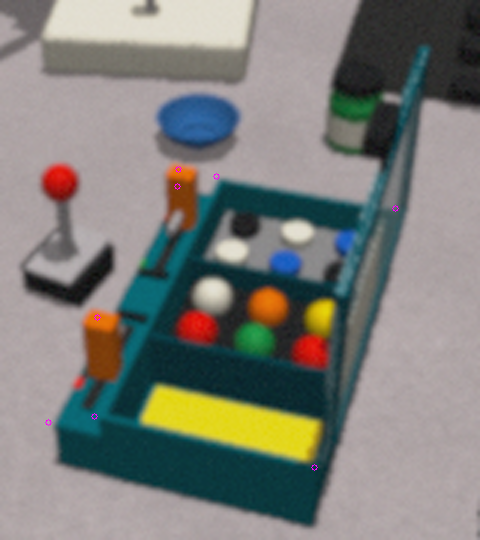

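View pics/o2.png

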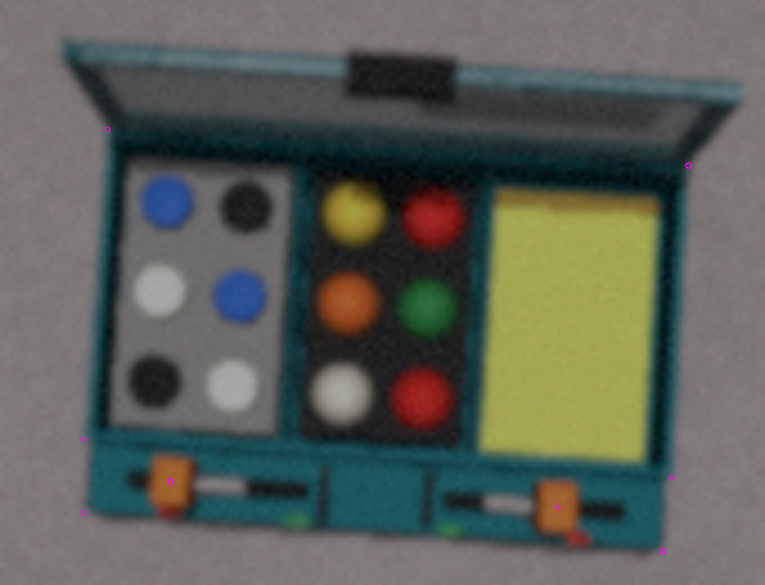

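Call:
drive_tool(moves=[[[12, -35, 0], -3], [[28, -70, 0], -6], [[44, -105, 0], -9], [[60, -140, 0], -12], [[76, -175, 0], -15], [[92, -210, 0], -18], [[108, -245, 0], -20], [[124, -280, 0], -20.2]], fingers=85)

```text
time: 0.77
tool_pos: [313.8, 287.4, 252.9]
tcp_rot: [-180.0, -0.0, 141.3]
ft_force: [0.4, 0.7, 0.5]
finger_gap: 85.3
```

The overlays agree with both views. The case is at about (561, 2) with yaw -2.3°, and the lid is upright at about 1.57 rad, with its front corner at scene (375,197). Moving on to the module.

Call:
drive_tool(moves=[[[15, -35, 0], 0], [[30, -70, 0], 0], [[45, -105, 0], 0], [[60, -140, 0], 0], [[75, -175, 0], 0], [[90, -210, 0], 0], [[105, -245, 0], 0], [[120, -280, 0], 0]])

```text
time: 1.43
tool_pos: [433.9, 7.3, 253.1]
tcp_rot: [180.0, -0.0, 141.4]
ft_force: [1.0, 0.7, -0.2]
finger_gap: 85.1
```

Call:
drive_tool(moves=[[[15, -37, 0], 0], [[32, -74, 0], 0], [[50, -111, 0], 0], [[68, -148, 0], 0], [[86, -185, 0], 0], [[104, -222, 0], 0], [[122, -259, 0], 0], [[138, -294, 0], 0]])

```text
time: 2.1
tool_pos: [572.1, -286.9, 252.4]
tcp_rot: [-180.0, -0.0, 141.3]
ft_force: [1.2, 0.6, 0.6]
finger_gap: 85.0
```

Call:
drive_tool(moves=[[[7, -20, -15], 0], [[14, -41, -40], 0], [[21, -62, -70], 0], [[28, -84, -100], 0], [[28, -84, -130], 0], [[28, -84, -155], 0], [[28, -84, -170], 0], [[28, -84, -170], 0]])

```text
time: 2.77
tool_pos: [596.9, -366.8, 77.4]
tcp_rot: [-180.0, -0.5, 141.4]
ft_force: [-0.5, 0.1, 0.0]
finger_gap: 84.6
```

```bash
python3 - <<'E'
from bench import r
from h import *
s=snap(r,'top','t1');q=snap(r,'scene','s1')
a=cv2.resize(s['pixels'][120:260,410:540,::-1],None,fx=3,fy=3,interpolation=2)
b=cv2.resize(q['pixels'][260:400,250:400,::-1],None,fx=2.6,fy=3,interpolation=2)
cv2.imwrite('pics/v1.png',np.hstack([a,b])); print(r.sense()['tool_pos'])
E
```

```text
[ 599.67360453 -368.45392272   83.40699535]
```

View pics/v1.png

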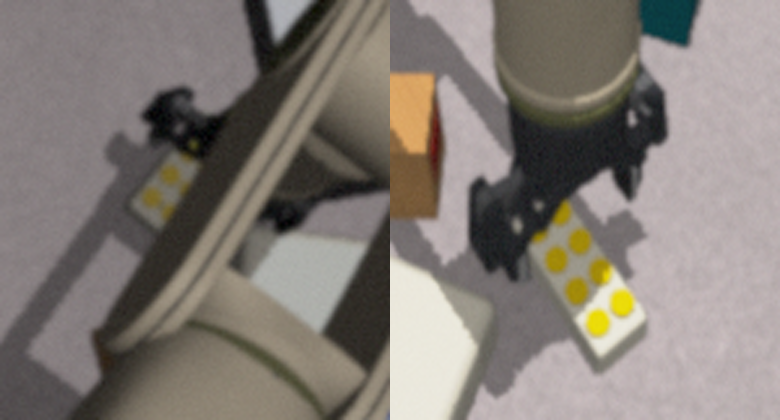

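The fingers straddle the module at scene (330,340), with the jaws across its width. Descending.

Call:
drive_tool(moves=[[[0, -1, -12], 0], [[0, -1.5, -24], 0], [[0, -1.5, -36], 0], [[0, -1.5, -45], 0], [[0, -1.5, -51], 0], [[0, -1.5, -55], 0], [[0, -1.5, -57], 0], [[0, -1.5, -57], 0]])

```text
time: 3.53
tool_pos: [599.5, -370.1, 25.7]
tcp_rot: [-180.0, -0.0, 141.4]
ft_force: [0.6, -0.8, 0.5]
finger_gap: 84.9
```

Call:
drive_tool(moves=[[[0, 0, 0], 0], [[0, 0, 0], 0], [[0, 0, 0], 0], [[0, 0, 0], 0], [[0, 0, 0], 0], [[0, 0, 0], 0], [[0, 0, 0], 0], [[0, 0, 0], 0]], fingers=30, squeeze=30)

```text
time: 4.2
tool_pos: [600.3, -370.6, 27.2]
tcp_rot: [180.0, 0.1, 141.4]
ft_force: [1.1, -0.4, 5.3]
finger_gap: 43.4
```

Call:
drive_tool(moves=[[[0, 0, 3], 0], [[0, 0, 10], 0], [[0, 0, 25], 3], [[0, 0, 45], 8], [[-5, 15, 70], 14], [[-10, 35, 95], 21], [[-15, 60, 110], 28], [[-20, 85, 120], 34]])

```text
time: 4.87
tool_pos: [580.1, -285.3, 149.0]
tcp_rot: [-179.9, 0.1, 175.7]
ft_force: [0.3, 0.2, -2.6]
finger_gap: 43.6
```

```bash
python3 - <<'E'
from bench import r
from h import *
q=snap(r,'scene','s2'); print(r.sense()['tool_pos'],r.sense()['tcp_rot'],r.sense()['ft_force'],r.sense()['finger_gap'])
cv2.imwrite('pics/v2.png',cv2.resize(q['pixels'][180:400,250:450,::-1],None,fx=2.5,fy=2.5,interpolation=2))
E
```

```text
[ 580.33996538 -280.62342404  150.15862271] [1.79937152e+02 1.40488036e-01 1.76234243e+02] [ 5.85580178 -0.10450714 -2.09033838] 43.102833069690305
```

View pics/v2.png

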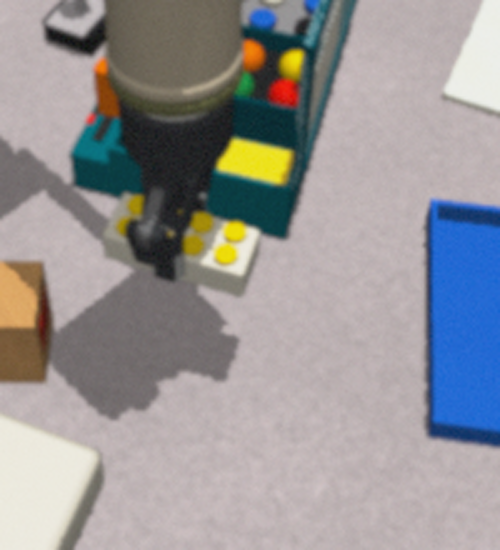

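The module is held level at scene (320,275), buttons up. Moving over the bay.

Call:
drive_tool(moves=[[[-4, 25, 0], 1], [[-8, 55, 0], 2], [[-12, 85, 0], 2.2], [[-16, 115, 0], 2.2], [[-20, 145, 0], 2.2], [[-23, 168, 0], 2.2], [[-24, 180, 0], 2.2], [[-24, 183, 0], 2.2]])

```text
time: 5.58
tool_pos: [555.2, -100.3, 146.1]
tcp_rot: [180.0, -0.1, 177.7]
ft_force: [-0.7, -1.0, -1.3]
finger_gap: 43.2
```

Call:
drive_tool(moves=[[[0, 0, -8], 0], [[0, 0, -20], 0], [[0, 0, -34], 0], [[0, 0, -48], 0], [[0, 0, -60], 0], [[0, 0, -70], 0], [[0, 0, -76], 0], [[0, 0, -78], 0]])

```text
time: 6.25
tool_pos: [554.8, -102.6, 66.4]
tcp_rot: [180.0, -0.1, 177.5]
ft_force: [-1.1, -0.1, -1.7]
finger_gap: 43.2
```

```bash
python3 - <<'E'
from bench import r
from h import *
q=snap(r,'scene','s3'); t=snap(r,'top','t3'); print(r.sense()['tool_pos'],r.sense()['tcp_rot'],r.sense()['ft_force'],r.sense()['finger_gap'])
a=cv2.resize(q['pixels'][140:290,260:410,::-1],(400,400),interpolation=2)
b=cv2.resize(t['pixels'][120:250,270:400,::-1],(400,400),interpolation=2)
cv2.imwrite('pics/v3.png',np.hstack([a,b]))
E
```

```text
[ 555.58854105 -102.51696288   67.88307451] [ 1.79993836e+02 -3.76768946e-02  1.77544427e+02] [-0.69254954 -0.34929011 -0.9787943 ] 43.70112541236458
```

View pics/v3.png

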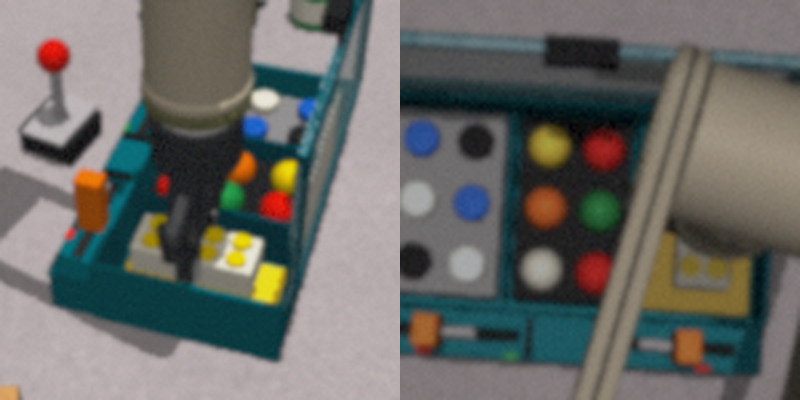

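The module is inside the bay, aligned and clear of the walls (scene about (335,233)). Lowering gently.

Call:
drive_tool(moves=[[[0, 0, -6], 0], [[0, 0, -12], 0], [[0, 0, -18], 0], [[0, 0, -23], 0], [[0, 0, -27], 0], [[0, 0, -30], 0], [[0, 0, -31], 0], [[0, 0, -31], 0]])

```text
time: 7.02
tool_pos: [560.8, -101.7, 43.9]
tcp_rot: [-180.0, 0.6, 177.6]
ft_force: [-8.3, 14.6, 38.6]
finger_gap: 43.6
```

Call:
drive_tool(moves=[[[0, 0, -0.5], 0], [[0, 0, -1], 0], [[0, 0, -1.5], 0], [[0, 0, -2], 0], [[0, 0, -2.5], 0], [[0, 0, -3], 0], [[0, 0, -3], 0], [[0, 0, -3], 0]])

```text
time: 7.68
tool_pos: [563.2, -101.6, 43.6]
tcp_rot: [-179.9, 0.9, 177.7]
ft_force: [-9.3, 21.0, 53.3]
finger_gap: 43.2
```

Call:
drive_tool(moves=[[[0, 0, 3], 0], [[0, 0, 6], 0], [[0, 0, 9], 0], [[0, 0, 12], 0], [[0, 0, 12], 0], [[0, 0, 12], 0], [[0, 0, 12], 0], [[0, 0, 12], 0]])

```text
time: 8.35
tool_pos: [555.1, -102.3, 45.5]
tcp_rot: [180.0, -0.1, 177.5]
ft_force: [0.8, 0.2, -2.2]
finger_gap: 43.6
```

```bash
python3 - <<'E'
from bench import r
from h import *
q=snap(r,'scene','s4'); t=snap(r,'top','t4'); S=r.sense();print(S['tool_pos'],S['tcp_rot'],S['ft_force'],S['wrist_torque'],S['finger_gap'])
a=cv2.resize(q['pixels'][170:280,270:380,::-1],(600,600),interpolation=2)
cv2.imwrite('pics/v4.png',a)
E
```

```text
[ 555.35557902 -102.31427474   45.76738478] [ 1.79989900e+02 -4.98748323e-02  1.77550106e+02] [-0.29285553  0.75798286 -2.87295983] [-0.00605095 -0.02059989 -0.04569069] 43.450533273469816
```

View pics/v4.png

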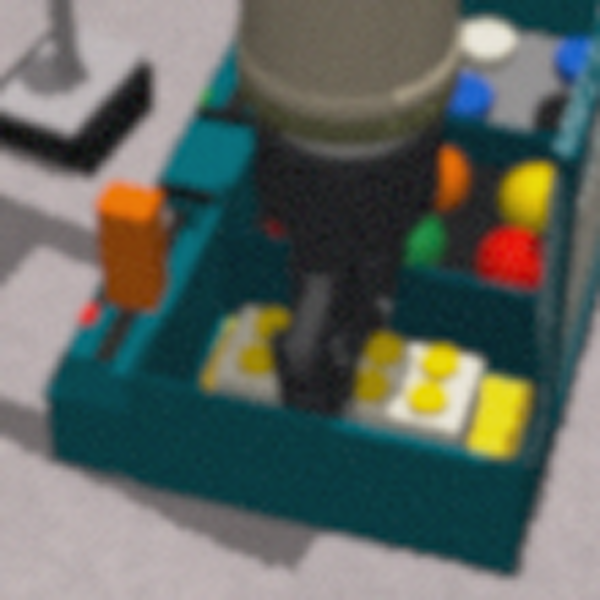

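```bash
python3 - <<'E'
from h import *
s=load('s4'); hsv=cv2.cvtColor(s['pixels'][:,:,::-1].copy(),cv2.COLOR_BGR2HSV)
m=cv2.inRange(hsv,(20,120,90),(38,255,255))
n,l,st,c=cv2.connectedComponentsWithStats(m)
for i in range(1,n):
    u,v=c[i]
    if st[i][4]>8 and 300<u<375 and 215<v<260: print(st[i],c[i])
# predictions for TCP (555.3,-102.3), yaw -2.4, module bottom zb
a=np.radians(-2.4);X=np.array([np.cos(a),np.sin(a)]);Y=np.array([-X[1],X[0]])
for zb in (7,13,18.8):
  print(zb,proj(s,[np.r_[np.array([555.3,-102.3])+x*X+y*Y,zb+33.5] for x in(-38,13,38) for y in(-11,11)]).round(1).tolist())
E
```

```text
[314 226   9  13  59] [317.84745763 232.27118644]
[335 231   9  13  71] [338.83098592 236.8028169 ]
[345 233   9  13  72] [349.22222222 238.81944444]
[356 239  12  15 136] [361.38970588 245.77205882]
7 [[316.3, 237.9], [319.2, 231.4], [337.0, 242.7], [339.6, 236.0], [347.3, 245.1], [349.8, 238.3]]
13 [[316.3, 236.2], [319.2, 229.7], [337.0, 241.0], [339.6, 234.3], [347.4, 243.4], [349.8, 236.6]]
18.8 [[316.2, 234.5], [319.1, 228.0], [337.0, 239.3], [339.7, 232.6], [347.4, 241.7], [349.9, 234.9]]
```

Call:
drive_tool(moves=[[[0, 0, -1], 0], [[0, 0, -2], 0], [[0, 0, -3], 0], [[0, 0, -3], 0], [[0, 0, -3], 0], [[0, 0, -3], 0], [[0, 0, -3], 0], [[0, 0, -3], 0]])

```text
time: 9.12
tool_pos: [556.1, -102.5, 44.8]
tcp_rot: [-180.0, 0.0, 177.6]
ft_force: [-6.2, 2.2, 11.9]
finger_gap: 43.5
```

```bash
python3 - <<'E'
from bench import r
S=r.sense();print(S['tool_pos'],S['tcp_rot'],S['ft_force'],S['wrist_torque'],S['finger_gap'])
E
```

```text
[ 556.09734445 -102.4926541    44.80646493] [-1.79972924e+02  3.03954745e-02  1.77553332e+02] [-6.22643804  2.18935142 11.87836024] [-0.41272969  1.00472716 -0.35339832] 43.52669441949014
```

Contact came at TCP z≈44.5, while the module was still about 11 mm above the pad. The force and moment point to the finger knuckles touching the outer wall. I'll set the module back on the table, grip it about 15 mm higher, and place it again.

Call:
drive_tool(moves=[[[0, 0, 10], 0], [[0, 0, 30], 0], [[0, 0, 55], 0], [[0, 0, 82], 0], [[0, 0, 100], 0], [[3, -15, 107], 0], [[8, -40, 107], 0], [[12, -68, 107], 0]])

```text
time: 9.78
tool_pos: [568.6, -170.8, 151.3]
tcp_rot: [-180.0, 0.1, 177.7]
ft_force: [0.4, -0.3, -3.1]
finger_gap: 43.4
```

Call:
drive_tool(moves=[[[4, -28, 0], 0], [[8, -56, 0], 0], [[12, -80, -5], 0], [[14, -98, -20], 0], [[15, -105, -45], 0], [[15, -107, -70], 0], [[15, -107, -90], 0], [[15, -107, -100], 0]])

```text
time: 10.45
tool_pos: [580.2, -277.2, 45.8]
tcp_rot: [179.9, -0.3, 177.5]
ft_force: [-1.1, 0.7, -2.5]
finger_gap: 43.2
```

Call:
drive_tool(moves=[[[0, 0, -4], 0], [[0, 0, -8], 0], [[0, 0, -12], 0], [[0, 0, -16], 0], [[0, 0, -18], 0], [[0, 0, -20], 0], [[0, 0, -21], 0], [[0, 0, -21], 0]])

```text
time: 11.12
tool_pos: [582.8, -277.2, 29.4]
tcp_rot: [-180.0, 0.0, 177.6]
ft_force: [-0.3, 0.4, -2.5]
finger_gap: 43.5
```

Call:
drive_tool(moves=[[[0, 0, -0.5], 0], [[0, 0, -1], 0], [[0, 0, -1.5], 0], [[0, 0, -2], 0], [[0, 0, -2.5], 0], [[0, 0, -2.5], 0], [[0, 0, -2.5], 0], [[0, 0, -2.5], 0]])

```text
time: 11.78
tool_pos: [582.8, -277.4, 27.2]
tcp_rot: [-180.0, 0.0, 177.6]
ft_force: [-3.5, 1.2, 3.2]
finger_gap: 43.2
```

Touched down. I'll open, rise 15 mm, and regrip.

Call:
drive_tool(moves=[[[0, 0, 0], 0], [[0, 0, 0], 0], [[0, 0, 0], 0], [[0, 0, 4], 0], [[0, 0, 10], 0], [[0, 0, 16], 0], [[0, 0, 16], 0], [[0, 0, 16], 0]], fingers=60)

```text
time: 12.45
tool_pos: [583.5, -277.7, 44.0]
tcp_rot: [-179.9, 0.1, 177.6]
ft_force: [0.2, 0.6, 0.3]
finger_gap: 60.0
```

Call:
drive_tool(moves=[[[0, 0, 0], 0], [[0, 0, 0], 0], [[0, 0, 0], 0], [[0, 0, 0], 0], [[0, 0, 0], 0], [[0, 0, 0], 0], [[0, 0, 0], 0], [[0, 0, 0], 0]], fingers=30, squeeze=35)

```text
time: 13.12
tool_pos: [582.9, -277.4, 43.1]
tcp_rot: [-180.0, 0.0, 177.6]
ft_force: [-0.9, -1.0, 4.4]
finger_gap: 43.2
```

Call:
drive_tool(moves=[[[0, 0, 3], 0], [[0, 0, 10], 0], [[0, 0, 22], 0], [[0, 0, 38], 0], [[0, 0, 58], 0], [[0, 0, 76], 0], [[0, 0, 86], 0], [[0, 0, 88], 0]])

```text
time: 13.78
tool_pos: [584.3, -278.1, 134.4]
tcp_rot: [-179.9, 0.3, 177.6]
ft_force: [0.2, 0.3, -2.1]
finger_gap: 42.6
```

```bash
python3 - <<'E'
from bench import r
from h import *
q=snap(r,'scene','s5'); S=r.sense();print(S['tool_pos'],S['tcp_rot'],S['ft_force'],S['wrist_torque'],S['finger_gap'])
a=cv2.resize(q['pixels'][190:330,250:390,::-1],(560,560),interpolation=2)
cv2.imwrite('pics/v5.png',a)
E
```

```text
[ 583.78613126 -277.8033888   133.11442639] [-1.79912284e+02  1.76875882e-01  1.77564907e+02] [-0.71321706 -0.57944999 -2.36256024] [ 0.00370451 -0.01411179 -0.00281943] 42.861841862696586
```

View pics/v5.png

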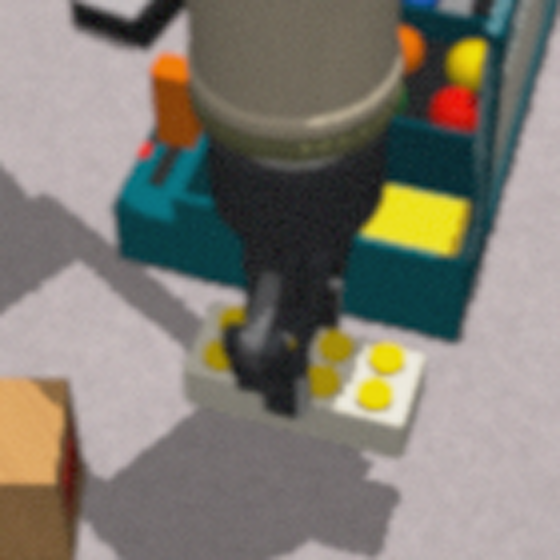

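The module is held level by its upper part. Going back to the bay.

Call:
drive_tool(moves=[[[-3, 20, 4], 0], [[-7, 48, 6], 0], [[-11, 76, 6], 0], [[-15, 104, 6], 0], [[-20, 132, 6], 0], [[-24, 156, 6], 0], [[-27, 172, 6], 0], [[-27, 177, 6], 0]])

```text
time: 14.5
tool_pos: [554.2, -97.4, 135.1]
tcp_rot: [179.9, -0.2, 177.7]
ft_force: [0.2, 0.4, -2.8]
finger_gap: 42.8
```

Call:
drive_tool(moves=[[[0, 0, -8], 0], [[0, 0, -20], 0], [[0, 0, -34], 0], [[0, 0, -48], 0], [[0, 0, -60], 0], [[0, 0, -70], 0], [[0, 0, -76], 0], [[0, 0, -78], 0]])

```text
time: 15.17
tool_pos: [554.7, -100.5, 56.8]
tcp_rot: [180.0, -0.1, 177.5]
ft_force: [0.1, 0.9, -2.0]
finger_gap: 43.1
```

Call:
drive_tool(moves=[[[0, 0, -1], 0], [[0, 0, -2], 0], [[0, 0, -3], 0], [[0, 0, -4], 0], [[0, 0, -5], 0], [[0, 0, -6], 0], [[0, 0, -6.5], 0], [[0, 0, -6.5], 0]])

```text
time: 15.83
tool_pos: [555.7, -100.2, 52.2]
tcp_rot: [180.0, -0.0, 177.6]
ft_force: [-0.7, -0.2, -3.0]
finger_gap: 42.5
```

Call:
drive_tool(moves=[[[0, 0, -0.5], 0], [[0, 0, -1], 0], [[0, 0, -1.5], 0], [[0, 0, -2], 0], [[0, 0, -2.5], 0], [[0, 0, -3], 0], [[0, 0, -3], 0], [[0, 0, -3], 0]])

```text
time: 16.5
tool_pos: [555.8, -100.3, 50.0]
tcp_rot: [-180.0, -0.0, 177.6]
ft_force: [-3.5, 0.5, 6.5]
finger_gap: 43.1
```

Contact came at z=50, where I expected the pad. Releasing with a small opening.

Call:
drive_tool(moves=[[[0, 0, 0], 0], [[0, 0, 0], 0], [[0, 0, 0], 0], [[0, 0, 0], 0], [[0, 0, 0.5], 0], [[0, 0, 4], 0], [[0, 0, 10], 0], [[0, 0, 20], 0]], fingers=51)

```text
time: 17.17
tool_pos: [555.0, -100.1, 69.0]
tcp_rot: [180.0, -0.1, 177.6]
ft_force: [0.4, 0.5, 0.4]
finger_gap: 51.0
```

Call:
drive_tool(moves=[[[0, 0, 25], 0], [[-10, 0, 60], 0], [[-25, 0, 100], 0], [[-40, -5, 140], 0], [[-50, -20, 175], 0], [[-60, -45, 205], 0], [[-60, -75, 230], 0], [[-50, -105, 240], 0]], fingers=51)

```text
time: 17.83
tool_pos: [506.0, -206.7, 316.7]
tcp_rot: [-179.8, 0.5, 177.6]
ft_force: [-0.2, 0.1, 1.2]
finger_gap: 50.9
```

```bash
python3 - <<'E'
from bench import r
from h import *
q=snap(r,'scene','s6'); t=snap(r,'top','t6'); S=r.sense();print(S['tool_pos'],S['tcp_rot'],S['ft_force'],S['finger_gap'])
a=cv2.resize(q['pixels'][140:290,260:410,::-1],(400,400),interpolation=2)
b=cv2.resize(t['pixels'][120:250,270:400,::-1],(400,400),interpolation=2)
cv2.imwrite('pics/v6.png',np.hstack([a,b]))
E
```

```text
[ 506.89234118 -209.47748282  313.9571188 ] [-179.7510962     0.36551652  177.37052443] [-0.45129543  0.50431872 -0.44426874] 51.005508018083
```

View pics/v6.png

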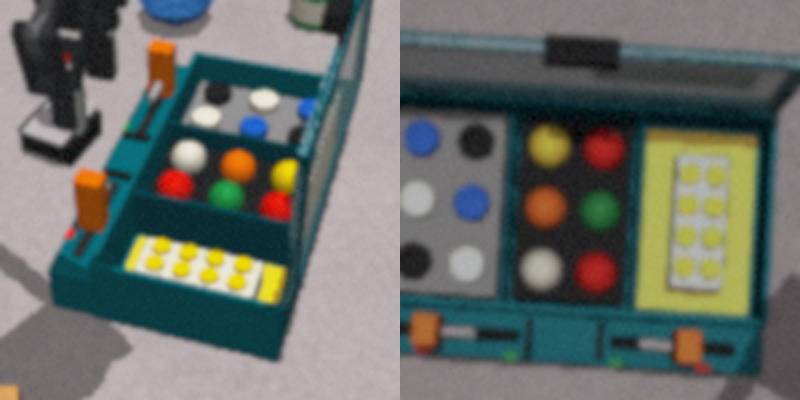

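The module lies flat on the foam, buttons up (top around (495,193)). Next is the lid: closed fingers go behind it.

Call:
drive_tool(moves=[[[10, 10, 8], 0], [[35, 40, 16], 0], [[60, 70, 16], 0], [[85, 100, 16], 0], [[112, 130, 16], 0], [[140, 160, 16], 0], [[165, 185, 16], 0], [[185, 205, 16], 0]], fingers=0)

```text
time: 18.6
tool_pos: [691.7, 3.0, 325.5]
tcp_rot: [180.0, 0.0, 177.7]
ft_force: [0.8, -1.0, 0.1]
finger_gap: -0.0
```

Call:
drive_tool(moves=[[[3, 3, 0], 0], [[3, 3, 0], 0], [[3, 3, 0], 0], [[3, 3, -10], 0], [[3, 3, -25], 0], [[3, 3, -40], 0], [[3, 3, -50], 0], [[3, 3, -55], 0]])

```text
time: 19.27
tool_pos: [692.4, 1.7, 268.0]
tcp_rot: [-180.0, -0.2, 177.5]
ft_force: [-0.2, 0.7, -0.5]
finger_gap: -0.0
```

```bash
python3 - <<'E'
from bench import r
from h import *
q=snap(r,'scene','s7'); S=r.sense();print(S['tool_pos'],S['tcp_rot'],S['ft_force'],S['finger_gap'])
a=cv2.resize(q['pixels'][60:290,260:460,::-1],(500,575),interpolation=2)
cv2.imwrite('pics/v7.png',a)
E
```

```text
[692.39556871   1.84559561 267.71924571] [179.99848021  -0.19007666 177.49121145] [-0.90748627  0.74015127 -0.58924594] 0.020999655414486285
```

View pics/v7.png

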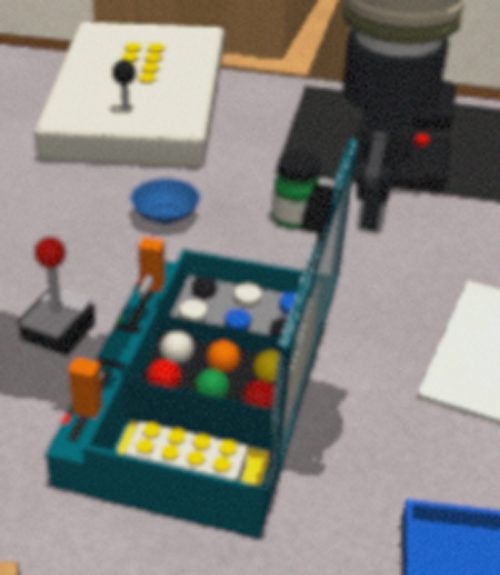

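The finger stands behind the lid at scene (408,140), clear of it. I'll drop to rim height, then sweep along the lid's arc.

Call:
drive_tool(moves=[[[-4, 0, -8], 0], [[-8, -1, -14], 0], [[-12, -1, -16], 0], [[-18, -1, -16], 0], [[-23, -1, -16], 0], [[-28, -1, -16], 0], [[-33, -1, -16], 0], [[-37, -1, -16], 0]])

```text
time: 19.98
tool_pos: [656.6, 2.0, 255.1]
tcp_rot: [180.0, 0.1, 177.6]
ft_force: [1.6, 1.8, 0.8]
finger_gap: 0.3
```

Call:
drive_tool(moves=[[[-4, 0, 0], 0], [[-8, 0, 0], 0], [[-12, 0, -0.5], 0], [[-16, 0, -1], 0], [[-20, 1, -2], 0], [[-24, 1, -2.5], 0], [[-28, 1, -3], 0], [[-32, 1, -4], 0]])

```text
time: 20.65
tool_pos: [624.3, 2.8, 250.2]
tcp_rot: [180.0, -0.0, 177.6]
ft_force: [2.0, 1.3, 1.8]
finger_gap: -0.1
```

```bash
python3 - <<'E'
from bench import r
from h import *
q=snap(r,'scene','s8'); S=r.sense();print(S['tool_pos'],S['tcp_rot'],S['ft_force'],S['finger_gap'])
a=cv2.resize(q['pixels'][60:290,260:460,::-1],(500,575),interpolation=2)
cv2.imwrite('pics/v8.png',a)
E
```

```text
[623.73696659   2.77981084 249.91164934] [ 1.79996260e+02 -5.29459987e-02  1.77563936e+02] [ 0.40279335 -0.17291478  0.76850482] 0.06933034355186601
```

View pics/v8.png

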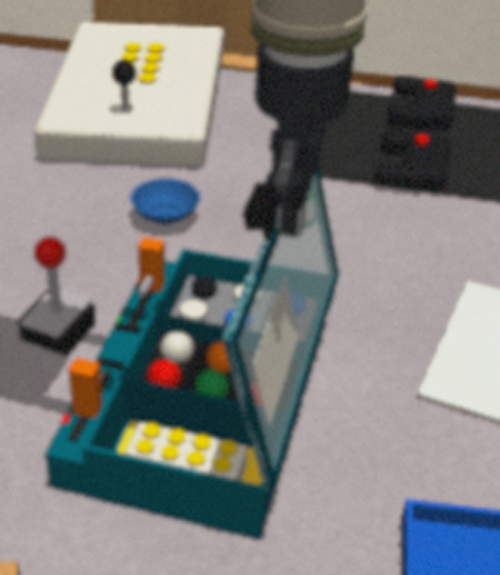

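The lid follows and now stands at about 75°. Continuing along the arc.

Call:
drive_tool(moves=[[[-5, 0, -1], 0], [[-10, 0, -3], 0], [[-15, 0.5, -4.5], 0], [[-20, 0.5, -6], 0], [[-25, 1, -8], 0], [[-30, 1, -10], 0], [[-34, 1.5, -12], 0], [[-38.5, 1.5, -14], 0]])

```text
time: 21.37
tool_pos: [585.8, 4.2, 236.1]
tcp_rot: [-180.0, 0.0, 177.6]
ft_force: [2.1, -0.2, 0.4]
finger_gap: 0.4
```

Call:
drive_tool(moves=[[[-5, 0, -2.5], 0], [[-10, 0, -5], 0], [[-14, 0.5, -8], 0], [[-18.5, 0.5, -11], 0], [[-23, 1, -14], 0], [[-27, 1, -17], 0], [[-31, 1.5, -20.5], 0], [[-34.5, 1.5, -23.5], 0]])

```text
time: 22.03
tool_pos: [551.2, 5.8, 212.3]
tcp_rot: [180.0, -0.0, 177.6]
ft_force: [0.9, 0.3, 1.4]
finger_gap: 0.0
```

Call:
drive_tool(moves=[[[-4, 0, -3.5], 0], [[-8, 0, -7], 0], [[-11.5, 0.5, -11], 0], [[-15, 0.5, -15], 0], [[-18, 1, -19], 0], [[-21, 1, -23], 0], [[-24, 1, -27.5], 0], [[-27, 1, -32], 0]])

```text
time: 22.7
tool_pos: [524.4, 6.8, 180.3]
tcp_rot: [180.0, -0.0, 177.6]
ft_force: [0.6, -0.4, 0.9]
finger_gap: 0.1
```

Call:
drive_tool(moves=[[[-3, 0, -4.5], 0], [[-6, 0, -9], 0], [[-8.5, 0, -13.5], 0], [[-11, 0.5, -18.5], 0], [[-13, 0.5, -23], 0], [[-15, 0.5, -28], 0], [[-17, 0.5, -32.5], 0], [[-18.5, 0.5, -37], 0]])

```text
time: 23.37
tool_pos: [506.0, 7.2, 143.3]
tcp_rot: [180.0, -0.0, 177.6]
ft_force: [0.5, 0.7, 0.2]
finger_gap: 0.1
```

```bash
python3 - <<'E'
from bench import r
from h import *
q=snap(r,'scene','s9'); S=r.sense();print(S['tool_pos'],S['tcp_rot'],S['ft_force'],S['finger_gap'])
a=cv2.resize(q['pixels'][60:290,260:460,::-1],(500,575),interpolation=2)
cv2.imwrite('pics/v9.png',a)
E
```

```text
[505.27081884   7.27825281 142.24297619] [ 1.79995225e+02 -9.51850448e-02  1.77560724e+02] [ 0.1196619  -0.38191602 -0.44157919] 0.173691325731687
```

View pics/v9.png

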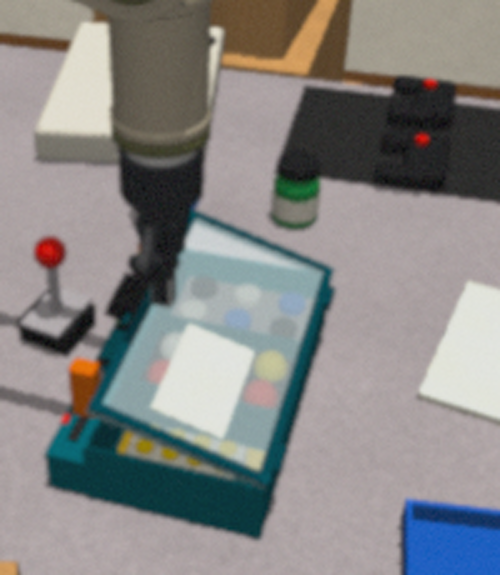

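The lid is at about 15°, with its front edge near scene (300,220). Finishing slowly.

Call:
drive_tool(moves=[[[-1, 0, -3], 0], [[-2, 0, -6], 0], [[-2.5, 0, -9], 0], [[-3, 0, -12], 0], [[-4, 0, -15], 0], [[-4.5, 0, -18], 0], [[-5, 0, -21], 0], [[-5.5, 0, -24], 0]])

```text
time: 24.08
tool_pos: [500.6, 7.2, 119.4]
tcp_rot: [180.0, -0.0, 177.6]
ft_force: [-0.3, 0.0, -0.2]
finger_gap: -0.0
```

Call:
drive_tool(moves=[[[0, 0, -1.5], 0], [[-0.5, 0, -3], 0], [[-1, 0, -5], 0], [[-1, 0, -7], 0], [[-1.5, 0, -9], 0], [[-2, 0, -11], 0], [[-2, 0, -12.5], 0], [[-2, 0, -14], 0]])

```text
time: 24.75
tool_pos: [498.6, 7.2, 105.6]
tcp_rot: [-180.0, -0.0, 177.6]
ft_force: [-0.2, 0.1, 0.9]
finger_gap: -0.3
```

Call:
drive_tool(moves=[[[0, 0, -0.5], 0], [[0, 0, -1], 0], [[0, 0, -1.5], 0], [[0, 0, -2], 0], [[0, 0, -2.5], 0], [[0, 0, -3], 0], [[0, 0, -3.5], 0], [[0, 0, -4], 0]])

```text
time: 25.42
tool_pos: [498.7, 7.2, 101.7]
tcp_rot: [-180.0, -0.0, 177.6]
ft_force: [-1.1, -0.1, -0.3]
finger_gap: 0.3
```

Call:
drive_tool(moves=[[[0, 0, -0.5], 0], [[0, 0, -1], 0], [[0, 0, -1.5], 0], [[0, 0, -2], 0], [[0, 0, -2.5], 0], [[0, 0, -3], 0], [[0, 0, -3], 0], [[0, 0, -3], 0]])

```text
time: 26.08
tool_pos: [498.8, 7.2, 99.5]
tcp_rot: [-180.0, -0.0, 177.6]
ft_force: [-4.2, -0.1, 7.6]
finger_gap: -0.3
```

```bash
python3 - <<'E'
from bench import r
from h import *
q=snap(r,'scene','s10'); S=r.sense();print(S['tool_pos'],S['tcp_rot'],S['ft_force'],S['finger_gap'])
a=cv2.resize(q['pixels'][130:280,260:410,::-1],(600,600),interpolation=2)
cv2.imwrite('pics/v10.png',a)
E
```

```text
[498.79655787   7.19297058  99.50901201] [-1.79997681e+02 -8.12759788e-05  1.77562384e+02] [-3.83327263 -0.02383404  7.48180478] -0.1923186151137721
```

View pics/v10.png

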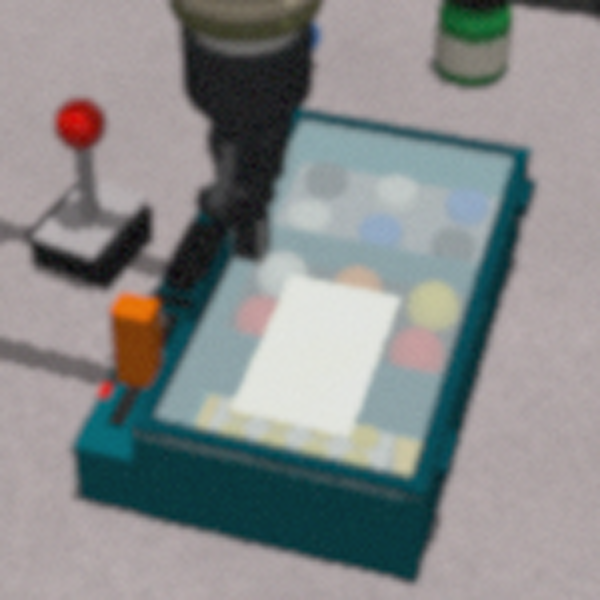

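Call:
drive_tool(moves=[[[0, 0, -1], 0], [[0, 0, -2], 0], [[0, 0, -2.5], 0], [[0, 0, -2.5], 0], [[0, 0, -2.5], 0], [[0, 0, -2.5], 0], [[0, 0, -2.5], 0], [[0, 0, -2.5], 0]])

```text
time: 26.8
tool_pos: [498.9, 7.2, 99.2]
tcp_rot: [-180.0, -0.0, 177.6]
ft_force: [-15.8, 0.2, 30.5]
finger_gap: 0.2
```

It's against a hard stop at 30 N, so the lid is closed. Next: lift off and go to the outer side of the right grip.

Call:
drive_tool(moves=[[[0, 0, 8], 0], [[0, 0, 30], 0], [[0, 0, 60], 0], [[-5, -15, 80], 0], [[-15, -45, 84], 0], [[-25, -75, 84], 0], [[-36, -105, 84], 0], [[-46, -132, 84], 0]])

```text
time: 27.47
tool_pos: [452.3, -126.2, 180.7]
tcp_rot: [-180.0, 0.1, 177.6]
ft_force: [0.4, -0.2, 0.6]
finger_gap: -0.3
```

Call:
drive_tool(moves=[[[0, -5, 0], 0], [[0, -5, -10], 0], [[0, -5, -25], 0], [[0, -5, -40], 0], [[0, -5, -53], 0], [[0, -5, -63], 0], [[0, -5, -68], 0], [[0, -5, -70], 0]])

```text
time: 28.13
tool_pos: [452.3, -128.8, 108.9]
tcp_rot: [179.9, -0.1, 177.6]
ft_force: [0.0, 0.4, -0.1]
finger_gap: 0.1
```

```bash
python3 - <<'E'
from bench import r
from h import *
q=snap(r,'scene','s11');t=snap(r,'top','t11'); S=r.sense();print(S['tool_pos'],S['tcp_rot'],S['ft_force'],S['finger_gap'])
a=cv2.resize(q['pixels'][130:280,240:390,::-1],(400,400),interpolation=2)
b=cv2.resize(t['pixels'][130:260,250:400,::-1],(400,347),interpolation=2); b=cv2.copyMakeBorder(b,0,53,0,0,0)
cv2.imwrite('pics/v11.png',np.hstack([a,b]))
E
```

```text
[ 452.83925576 -129.33218795  110.1020626 ] [ 1.79986203e+02 -2.06120012e-02  1.77594981e+02] [-0.0922941  -0.06863552  0.25575781] 0.05558797083748999
```

View pics/v11.png

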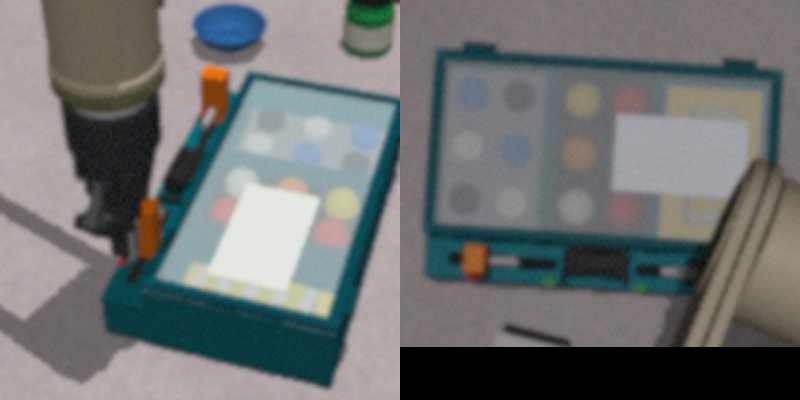

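The finger stands just outside the right grip at scene (287,225) and the lid is down. Pushing it inward.

Call:
drive_tool(moves=[[[0, 4, 0], 0], [[0, 8, 0], 0], [[0.5, 12, 0], 0], [[0.5, 16, 0], 0], [[1, 20, 0], 0], [[1, 24, 0], 0], [[1, 28, 0], 0], [[1, 32, 0], 0]])

```text
time: 28.9
tool_pos: [454.2, -97.7, 110.7]
tcp_rot: [-180.0, 0.1, 177.6]
ft_force: [1.4, -2.7, 2.2]
finger_gap: -0.2
```

Call:
drive_tool(moves=[[[0, 3.5, 0], 0], [[0, 7, 0], 0], [[0.5, 10.5, 0], 0], [[0.5, 14, 0], 0], [[1, 17.5, 0], 0], [[1, 21, 0], 0], [[1, 24, 0], 0], [[1, 26, 0], 0]])

```text
time: 29.57
tool_pos: [454.8, -71.4, 110.2]
tcp_rot: [180.0, 0.0, 177.6]
ft_force: [1.7, -3.2, 2.0]
finger_gap: 0.2
```

Call:
drive_tool(moves=[[[0, 1, 0], 0], [[0, 2, 0], 0], [[0, 3, 0], 0], [[0, 4, 0], 0], [[0, 5, 0], 0], [[0, 6, 0], 0], [[0, 7, 0], 0], [[0, 7, 0], 0]])

```text
time: 30.23
tool_pos: [454.7, -64.6, 110.3]
tcp_rot: [180.0, -0.0, 177.6]
ft_force: [1.2, -3.3, -0.3]
finger_gap: -0.1
```

Call:
drive_tool(moves=[[[0, 1, 0], 0], [[0, 2, 0], 0], [[0, 3, 0], 0], [[0, 4, 0], 0], [[0, 5, 0], 0], [[0, 5, 0], 0], [[0, 5, 0], 0], [[0, 5, 0], 0]])

```text
time: 30.9
tool_pos: [454.6, -59.6, 110.2]
tcp_rot: [180.0, -0.0, 177.6]
ft_force: [1.1, -1.1, 0.2]
finger_gap: 0.0
```

Call:
drive_tool(moves=[[[0, 1, 0], 0], [[0, 2, 0], 0], [[0, 3, 0], 0], [[0, 3, 0], 0], [[0, 3, 0], 0], [[0, 3, 0], 0], [[0, 3, 0], 0], [[0, 3, 0], 0]])

```text
time: 31.57
tool_pos: [454.6, -57.8, 110.3]
tcp_rot: [-179.9, -0.0, 177.5]
ft_force: [1.3, -9.2, -0.3]
finger_gap: -0.1
```

Call:
drive_tool(moves=[[[0, 1, 0], 0], [[0, 2, 0], 0], [[0, 2, 0], 0], [[0, 2, 0], 0], [[0, 2, 0], 0], [[0, 2, 0], 0], [[0, 2, 0], 0], [[0, 2, 0], 0]])

```text
time: 32.23
tool_pos: [454.7, -57.3, 110.4]
tcp_rot: [-179.7, 0.0, 177.5]
ft_force: [0.8, -17.4, -2.2]
finger_gap: 0.1
```

The right grip is at its stop. Over to the outside of the left grip.

Call:
drive_tool(moves=[[[0, -6, 0], 0], [[0, -16, 0], 0], [[0, -20, 12], 0], [[0, -20, 35], 0], [[0, -20, 62], 0], [[1, -10, 74], 0], [[2, 20, 76], 0], [[3, 55, 76], 0]])

```text
time: 32.9
tool_pos: [458.9, 0.3, 188.6]
tcp_rot: [-180.0, 0.2, 177.4]
ft_force: [0.4, -0.1, -0.3]
finger_gap: 0.1
```

Call:
drive_tool(moves=[[[1, 35, 0], 0], [[2, 70, 0], 0], [[3, 105, 0], 0], [[4, 132, 0], 0], [[4, 147, 0], 0], [[4, 150, -8], 0], [[4, 150, -22], 0], [[4, 150, -35], 0]])

```text
time: 33.57
tool_pos: [461.7, 150.9, 150.9]
tcp_rot: [180.0, 0.0, 177.6]
ft_force: [0.1, 0.8, 0.3]
finger_gap: -0.0
```

Call:
drive_tool(moves=[[[0, 0, -10], 0], [[0, 0, -20], 0], [[0, 0, -30], 0], [[0, 0, -36], 0], [[0, 0, -40], 0], [[0, 0, -41], 0], [[0, 0, -41], 0], [[0, 0, -41], 0]])

```text
time: 34.23
tool_pos: [462.1, 150.2, 110.8]
tcp_rot: [180.0, 0.0, 177.6]
ft_force: [0.2, -0.3, -0.2]
finger_gap: -0.1
```

```bash
python3 - <<'E'
from bench import r
from h import *
q=snap(r,'scene','s12');t=snap(r,'top','t12'); S=r.sense();print(S['tool_pos'],S['tcp_rot'],S['ft_force'],S['finger_gap'])
a=cv2.resize(q['pixels'][130:280,240:390,::-1],(400,400),interpolation=2)
b=cv2.resize(t['pixels'][130:260,250:400,::-1],(400,347),interpolation=2); b=cv2.copyMakeBorder(b,0,53,0,0,0)
cv2.imwrite('pics/v12.png',np.hstack([a,b]))
E
```

```text
[462.23784953 150.28005909 110.955818  ] [1.79984251e+02 6.39154104e-02 1.77557535e+02] [ 0.36213863 -0.04948568 -0.19648982] 0.049060022011963605
```

View pics/v12.png

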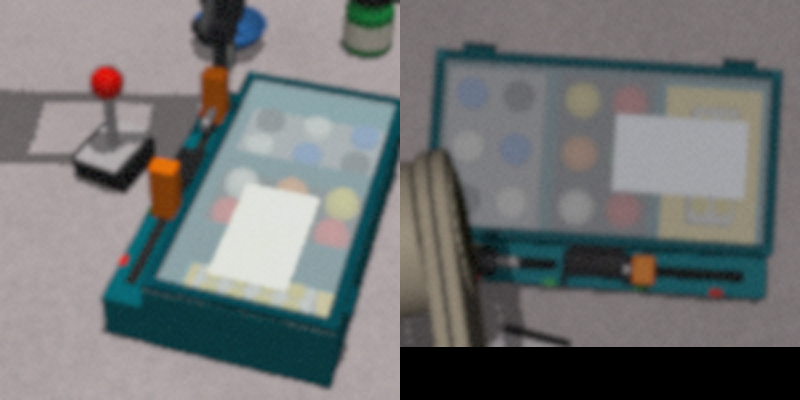

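The right grip's bolt is in the keeper (top around (490,232)). Pushing the left grip; I expect its stop at about TCP y 70.

Call:
drive_tool(moves=[[[0, -5, 0], 0], [[0, -10, 0], 0], [[-0.5, -14, 0], 0], [[-0.5, -18, 0], 0], [[-1, -22, 0], 0], [[-1, -26, 0], 0], [[-1, -30, 0], 0], [[-1.5, -34, 0], 0]])

```text
time: 35.0
tool_pos: [460.5, 115.9, 110.6]
tcp_rot: [180.0, 0.0, 177.6]
ft_force: [2.3, 3.1, 1.1]
finger_gap: 0.1
```

Call:
drive_tool(moves=[[[0, -4, 0], 0], [[0, -8, 0], 0], [[-0.5, -12, 0], 0], [[-0.5, -16, 0], 0], [[-1, -20, 0], 0], [[-1, -24, 0], 0], [[-1, -28, 0], 0], [[-1.5, -32, 0], 0]])

```text
time: 35.67
tool_pos: [458.7, 83.8, 110.3]
tcp_rot: [180.0, -0.0, 177.6]
ft_force: [1.8, 2.1, 0.3]
finger_gap: 0.2
```

Call:
drive_tool(moves=[[[0, -2, 0], 0], [[0, -4, 0], 0], [[0, -6, 0], 0], [[0, -8, 0], 0], [[0, -10, 0], 0], [[0, -11, 0], 0], [[0, -12, 0], 0], [[0, -12, 0], 0]])

```text
time: 36.33
tool_pos: [458.5, 72.8, 110.2]
tcp_rot: [179.9, -0.0, 177.6]
ft_force: [0.3, 6.0, 2.8]
finger_gap: -0.1
```

Call:
drive_tool(moves=[[[0, -1, 0], 0], [[0, -2, 0], 0], [[0, -3, 0], 0], [[0, -3, 0], 0], [[0, -3, 0], 0], [[0, -3, 0], 0], [[0, -3, 0], 0], [[0, -3, 0], 0]])

```text
time: 37.0
tool_pos: [458.4, 72.0, 110.3]
tcp_rot: [179.7, -0.0, 177.6]
ft_force: [-2.0, 17.8, 2.4]
finger_gap: 0.1
```

It's at the stop (17.8 N, no further travel). Backing off, lifting clear, and checking.

Call:
drive_tool(moves=[[[0, 7, 0], 0], [[0, 17, 0], 0], [[0, 25, 8], 0], [[0, 25, 30], 0], [[0, 25, 60], 0], [[0, 40, 95], 0], [[-10, 65, 125], 0], [[-20, 95, 145], 0]])

```text
time: 37.67
tool_pos: [439.6, 164.4, 259.5]
tcp_rot: [180.0, 0.2, 177.4]
ft_force: [0.9, 0.8, 0.1]
finger_gap: -0.1
```

Call:
drive_tool(moves=[[[-10, 30, 0], 0], [[-20, 65, 0], 0], [[-35, 95, 0], 0], [[-50, 125, 0], 0], [[-65, 155, 0], 0], [[-75, 175, 0], 0], [[-80, 180, 0], 0], [[-80, 180, 0], 0]])

```text
time: 38.33
tool_pos: [357.5, 345.5, 255.6]
tcp_rot: [-180.0, -0.0, 177.7]
ft_force: [0.3, 0.1, -0.4]
finger_gap: 0.2
```

```bash
python3 - <<'E'
from bench import r
from h import *
q=snap(r,'scene','s13');t=snap(r,'top','t13'); S=r.sense();print(S['time'],S['tool_pos'],S['ft_force'])
yaw=np.radians(-2.3); C=np.array([561.4,2.4]); Rc=np.array([[np.cos(yaw),-np.sin(yaw)],[np.sin(yaw),np.cos(yaw)]])
im=t['pixels'][:,:,::-1].copy(); hsv=cv2.cvtColor(im,cv2.COLOR_BGR2HSV)
m=cv2.inRange(hsv,(5,130,120),(18,255,255)); n,l,st,c=cv2.connectedComponentsWithStats(m)
for i in range(1,n):
    if st[i][4]>30 and 255<c[i][0]<390 and 210<c[i][1]<250: print(c[i],Rc.T@(onz(t,*c[i],110.5)[:2]-C))
d=cv2.absdiff(t['pixels'],load('top0')['pixels']).max(2)
for nm,(x0,y0,x1,y1) in dict(carton=(435,215,490,265),dish=(178,218,222,265),joy=(278,248,318,285),can=(165,160,205,192)).items(): print(nm,d[y0:y1,x0:x1].mean(),(d[y0:y1,x0:x1]>50).sum())
a=cv2.resize(q['pixels'][100:290,220:410,::-1],(400,400),interpolation=2)
b=cv2.resize(t['pixels'][130:290,230:400,::-1],(400,376),interpolation=2); b=cv2.copyMakeBorder(b,0,24,0,0,0)
cv2.imwrite('pics/v13.png',np.hstack([a,b]))
E
```

```text
38.4333 [358.88559335 343.79638607 255.47215789] [-0.73625909 -0.03685488  0.33147165]
[304.73333333 228.6       ] [-105.49140657   42.24191545]
[340.58974359 230.6025641 ] [-104.7116428   -41.60207326]
carton 2.9003636363636365 0
dish 4.993230174081238 4
joy 2.8094594594594593 0
can 3.76015625 0
```

View pics/v13.png

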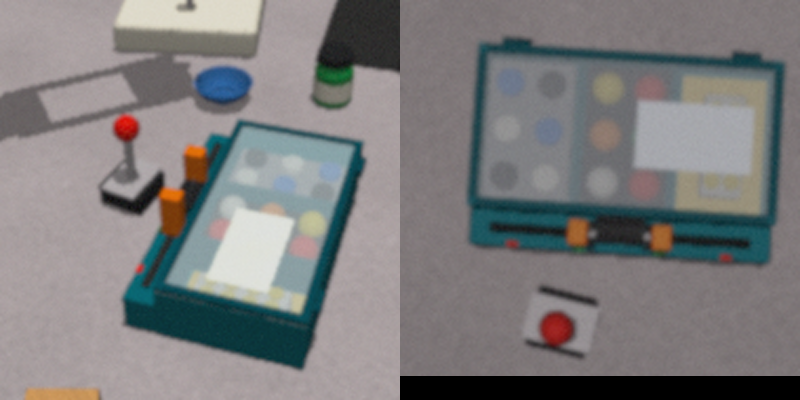

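The grips measure ±42 mm, which is locked. The lid is flush, the module is visible flat under it, and the bystanders are unchanged. Handing in.

```bash
python3 -c "
from bench import r
print(r.hand_in())"
```

```text
the job is handed in; nothing more can be done
None
```

The case is ready for transport and the job is handed in, at about 38 s on the robot's clock. The module is in the foam bay, the lid is closed and both locks are home.

- **Module:** It lies flat on the yellow foam with its buttons up and its length along the case's x.
    - The first lowering stopped about 11 mm short at up to 53 N. The force and moment pointed to the gripper's finger knuckles meeting the outer wall.
    - I set the module back on the table, gripped it about 15 mm higher and placed it at about 6 N.
    - I could not measure which part of the gripper touched the wall. If it counts as gripper body, that one contact was over the 40 N limit.
- **Lid:** I lowered it slowly along its arc with about 2 N, then pressed it to a hard stop at 30 N. In the pictures it sits flush on the rim.
- **Locks:** I pushed each grip until it stopped moving at about 17–18 N. The last top view puts them at case y = +42.2 and -41.6 mm, against a locked position of ±42.
- **Bystanders:** Comparing the first and last top views shows no sign that the joystick, carton, dish or canister moved.
- **End state:** The robot is clear of everything, and its force reading is under 1 N.

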